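Open the tumbling drum

TASK

The polishing tumbler stopped with its filler port leaning towards you. Roll the drum up until the port points straight up and the sprung detent lever drops into the notch of the index wheel. Only then unscrew the orange cap (it is captive in a hinged strap), and swing the strap with the cap all the way back to its stop so that the port stands open, with the drum still resting in its notch; do not knock over or shove the padlock or the lock cylinder that lie beside it.

Things in the scene. Friction and masses are not known exactly. Their poses are not given: they have to be found in the camera images.
- tumbler: bench-top tumbling machine, fixed to the bench: grey base 110 x 285 mm, two dark bearing plates, belt guard with motor at the end of its +y. Origin: centre of the underside, straight below the port when that points up; z up; y along the drum's axis; x points away from the robot
- drum_axis (a point): middle of the drum's axis, 85 mm above the bench, axes as tumbler. The blue drum with eight sides (54 mm radius at the corners, 140 mm long) turns about the y axis through this point. A finger that rolls it up by pushing the leaning cap should rise with the cap along its arc: a level push low on it can jam by friction
- drum (a joint): rolling angle of the drum: 0 = port straight up in the notch, negative = port leaning to the tumbler's -x (towards the robot), it grows as the top of the drum moves to +x. The drum stays where it is left (about 0.2 to 0.35 N m of drag) and turns on if pushed past the notch, which holds it against about 0.5 N m
- detent (a joint): angle of the sprung steel lever with brass roller and red ball that rests on the index wheel at the drum's -y end: about 0 when its roller sits in the notch (drum at 0), about 0.1 when it rides on the wheel's rim
- detent_ball (a point): centre of the red ball (15 mm) on the free end of the detent lever; low in the notch, about 8 mm higher on the rim
- strap (a joint): angle of the steel carrier strap about its hinge: 0 = shut down on the neck, 2.0 = fully back against its stop, leaning over the drum's +y end. It stays where it is left (0.12 N m drag). While the cap is screwed on the strap cannot lift
- strap_hinge (a point): the strap's hinge pin, 48 mm from the port's centre to +y of the drum and 72 mm from the drum's axis; the hinge line runs along the drum's x. With the port up it is at z 157 mm
- strap_tab (a point): free end of the strap, a rolled lifting lip 24 mm wide and 8 mm thick, opposite the hinge (61 mm from the port's centre, 109 mm from the hinge); about 18 mm of free space beneath it when the strap is shut. A finger that pushes the lip level from a low strap angle jams by friction: move with its arc
- cap (a joint): turn of the screw cap in the strap: 0 = hard tight, grows as it is unscrewed (anticlockwise seen from above); its two thread lugs come free of the neck at 2.35, the stop is at 2.6. It rises 1.8 mm per rad, so 5 mm in all. It takes about 0.2 N m and stays where it is left; a push on one end of the wing only would roll the drum out of its notch
- wing_top (a point): middle of the top of the cap's wing, on the cap's axis, 113 mm from the drum's axis (198 mm above the bench with the port up and the cap tight); axes: z out of the cap, y along the wing. The cap is orange, 66 mm wide and 29 mm high, flat top 28 mm below this point, with a straight upright wing 60 mm long (y), 12 mm thick (x), 28 mm high on it; skirt and wing may be pushed
- wing_dot (a point): white dot on the top of the wing, 22 mm from the cap's axis; at joint cap = 0 it points 0.64 rad anticlockwise (seen from above) of the direction to the strap's hinge; at 2.5, cap free, it points straight away from the hinge and the wing lies in line with the strap
- padlock: brass padlock, loose, standing, 19 x 42 x 66 mm, origin under its middle; leave alone
- lock_cylinder: steel lock cylinder, loose, lying, 67 x 28 x 38 mm, origin under its middle; leave alone

How it is judged:
By the outcome, as a careful person would: the job done as asked, in the order asked, and still so for the second after the job is handed in, with the robot touching nothing.
It also fails if it takes over 64 s, if anything falls off the work surface, if the arm or the gripper's body presses on something with over 40 N, if the wrist force passes 120 N, or if a joint passes its speed limit or range.

ROBOT

A 6-joint arm with a two-finger parallel gripper is mounted at the origin on a cart in front of the work surface, level with it; the furniture and walls round the work are solid. World frame = base frame: x ahead of the robot, y to its left, z up, the work surface at z = 0. Lengths are in m, angles in degrees, forces in N, time in s.
With the tool pointing down it reaches from about 0.35 to 0.875 m from the base axis. Payload 4.2 kg.
Tool frame: the origin (TCP) lies on the front face of the gripper's body, between the roots of the fingers; the fingertips stand finger_overhang ahead of it and the grasp point (between the pads) lies 51 mm ahead of it (finger_overhang is the distance from the TCP to the fingertips, in m); z points along the fingers, y is the line along which they close (so a half turn about z gives the same grasp; the last joint's range is limited). The gripper opens to 87 mm and grips with 3 to 60 N. Pads are 19 mm wide; open, the fingers measure 117 mm over their backs; the gripper's body (75 mm by 190 mm) begins 51 mm behind the grasp point.
Start: joints at [-55.313, 22.042, 0.453, 0, -68.411, -14.817], TCP at [0.212, -0.588, 0.292] pointing down, gripper open.
Joint ranges: [-179.83, 179.83], [-69.29, 118.12], [-61.27, 80.66], [-181.25, 117.63], [-171.15, -9.14], [-177.46, 177.46]. Speed limits (degrees/s): [159.86, 159.86, 180, 180, 180, 180].

INTERFACE

Orientations are given as a 3x3 rotation matrix whose columns are the frame's x, y, z axes.
In Python, from station import sense, capture, camera_model, finish_job, finger_overhang gives the robot as it stands. The module is installed in compiled form; this text tells all that it offers.
- The arm moves only by the tool jog_arm, never from a script. Its argument "rows" is a list that holds one entry, the list of rows, each a list of 4 numbers: the shift along the tool's x, y, z in m, then the turn about the tool's z in rad. A call has 1 to 20 rows; each row shifts and turns the commanded pose from where the row before left it, along the tool's axes as they then stand; what a row does not reach is not made up. A row lasts 1/8 s, in which the tool goes at most 62.5 mm and 10.7 degrees, less where a joint would pass 70% of its speed; a pose out of reach is approached as far as the arm can. A call is refused whole if a number of a shift passes 0.0625 or a number of a turn 0.188, either way. A call with a gripper value outside its range is refused whole. "claw" is the opening, from 0 (shut) to 1 (fully open), set as the call begins (left out, the last holds). The fingers move at their own pace and stop on an object; the grip force is fixed at half the most. Time passes only in rows, so rows that do not move let the fingers close. It gives the time, the measured TCP pose, the force, the opening and the grip force at its end, in the units of the state.
- sense(): the state, without advancing time (a new reading comes with each control period).
- capture(name): name is "scene" or "side" or "wrist"; returns the picture (480x640x3 uint8, red, green, blue); there is no depth.
- camera_model(name): a dict with "fovy" (degrees; the focal length in pixels is half the picture's height over the tangent of half this angle, whatever the lens; pixels are square), "cx", "cy" (the principal point, pixels), "k1" (the pictures are not rectified: a ray, as slopes to the right and down, at radius r is drawn at 1 + k1 r^2 times it, then the intrinsics apply), "eye" and "rotation" of the camera in the world. Camera axes: x right, y down, z forward; pixel columns grow to the right and rows downward; lengths in m; the calibration is good to about 2 mm. A picture is of the moment at which its call begins: read the wrist's pose just before it. camera_model takes no time and is no camera call; for the wrist camera it gives the pose at the moment of the call.
- finish_job(): hands the job in; it is judged then, once.
The state is a dict: "time_s": time; "joints": joint angles; "joint_velocities": joint speeds; "effort": joint torques, N m; "tcp_pos": TCP position; "ee_rot": TCP orientation; "wrist_force": force on the tool from outside, world axes, zero at the start; "moment": the same for the moment, N m; "gripper_width": opening from 0.0 (shut) to 1.0 (fully open); "gripper_force": force on a finger pad.
Only numpy, scipy, OpenCV 4.12 (cv2) and the standard library are available. Lean on these libraries where they do the work, as an engineer would, in place of code of your own. Each camera call takes 0.05 s, during which the arm holds its last target. There are 200 camera calls.

## Working session

There is one attempt and no reset: what is moved stays moved. The work goes in short steps, Python scripts to look and compute and a tool call to move; the robot and the scene stay as the last step left them, time stands still between calls to the robot, and variables do not carry over. Pictures are saved under pics/ and viewed, at most 10 in all, crops included, and the job is handed in when it is done.

Besides the shell and the picture viewer there is one more tool, called after "Emit:" in YAML: its name, and indented under it one key for each argument. jog_arm: Moves the arm, as the interface text tells. Its arguments: {"type":"object","properties":{"rows":{"type":"array"},"claw":{"type":"number"}},"required":["rows"]}

```bash
mkdir -p pics; cat > h.py <<'E'
import numpy as np, cv2
from station import *
def ray(name,u,v,m=None):
    m=m or camera_model(name); f=240/np.tan(np.radians(m["fovy"])/2)
    d=np.array([(u-m["cx"])/f,(v-m["cy"])/f]); p=d.copy()
    for _ in range(30): p=d/(1+m["k1"]*(p@p))
    R=np.array(m["rotation"]); w=R@np.array([p[0],p[1],1]); return np.array(m["eye"]),w/np.linalg.norm(w)
def plane(name,u,v,z,m=None):
    e,w=ray(name,u,v,m); return e+w*(z-e[2])/w[2]
def tri(r1,r2):
    (a,u),(b,v)=r1,r2; s=np.linalg.lstsq(np.c_[u,-v],b-a,rcond=None)[0]
    p,q=a+u*s[0],b+v*s[1]; return (p+q)/2,np.linalg.norm(p-q)
def proj(name,P,m=None):
    m=m or camera_model(name); f=240/np.tan(np.radians(m["fovy"])/2)
    c=np.array(m["rotation"]).T@(np.array(P)-m["eye"]); s=c[:2]/c[2]; s=s*(1+m["k1"]*(s@s)); return s*f+[m["cx"],m["cy"]]
def snap(name,fn):
    im=capture(name); cv2.imwrite("pics/"+fn,im[...,::-1]); return im
E
python3 - <<'E'
from h import *
print(finger_overhang,sense())
for n in("scene","side"):
    snap(n,n+"0.png"); print(n,camera_model(n))
E
```

```text
0.0697 {'time_s': 0.0, 'joints': array([-5.53123340e+01,  2.20902583e+01,  3.79275231e-01, -2.81717717e-02,
       -6.84091703e+01, -1.48150010e+01]), 'joint_velocities': array([-0.03192602,  0.03624503,  0.04673333,  0.0024845 , -0.00175382,
        0.01301758]), 'effort': array([ 2.48047609e-04, -3.90660489e+01,  1.87407428e+01,  4.21965569e+00,
        1.11004259e-02, -1.92799175e-04]), 'tcp_pos': array([ 0.2123108 , -0.58735956,  0.29116339]), 'ee_rot': array([[-9.40512023e-01, -3.39759425e-01, -8.17491705e-04],
       [-3.39760395e-01,  9.40509934e-01,  1.98450534e-03],
       [ 9.46046774e-05,  2.14420243e-03, -9.99997697e-01]]), 'wrist_force': array([ 0.97726355,  0.69732408, -0.66259029]), 'moment': array([-0.00508643, -0.01612121, -0.00764614]), 'gripper_force': 0.0, 'gripper_width': 0.9969001073458618}
scene {'fovy': 45.45204430007539, 'cx': 325.0033724234104, 'cy': 244.07911082084786, 'k1': -0.09229534776979242, 'eye': array([0.14945229, 0.59466268, 0.63273286]), 'rotation': array([[-0.84839525, -0.30201265,  0.43475723],
       [-0.52936157,  0.48612083, -0.69531494],
       [-0.00135064, -0.82004567, -0.5722965 ]])}
side {'fovy': 45.35198427863923, 'cx': 316.92561410234, 'cy': 238.79353881747045, 'k1': -0.15158224807761467, 'eye': array([0.12801005, 0.84614875, 0.52877599]), 'rotation': array([[-0.90859799, -0.16235064,  0.38482718],
       [-0.41767034,  0.35077865, -0.83815621],
       [ 0.00108603, -0.92227795, -0.38652582]])}
```

View pics/scene0.png

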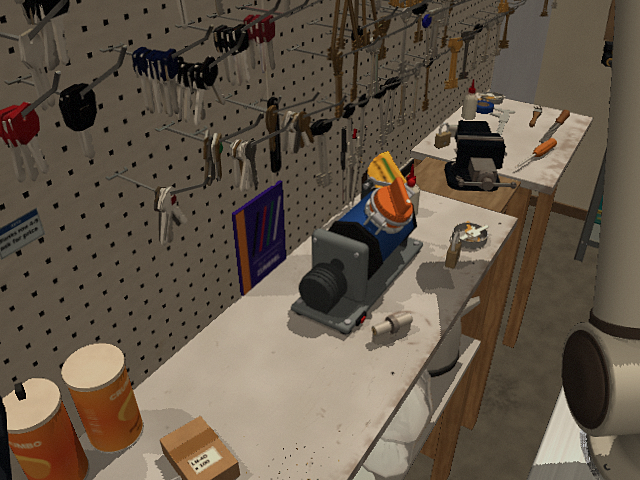

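View pics/side0.png

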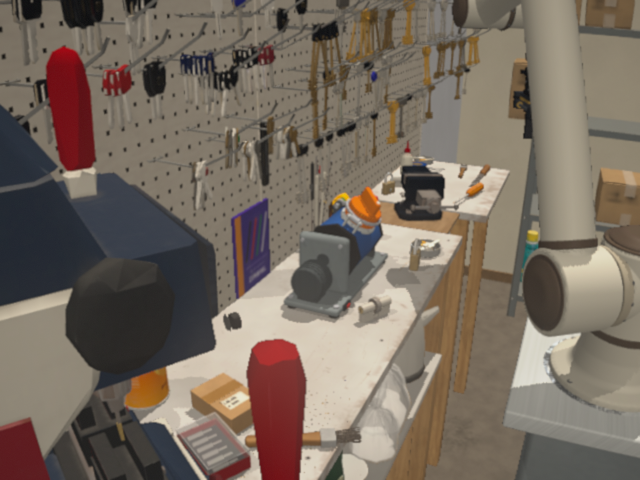

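The scene view shows the tumbler at about (370,240), with the motor end at (322,285), the orange cap at (393,205), the lock cylinder at (392,327) and the padlock at (453,250). Next I enlarge this part of the picture.

```bash
python3 - <<'E'
from h import *
im=cv2.imread("pics/scene0.png")[140:350,270:510]
cv2.imwrite("pics/c0.png",cv2.resize(im,None,fx=2.85,fy=2.85,interpolation=cv2.INTER_CUBIC)[:600])
for n,u,v,z in [("scene",292,312,0),("scene",355,329,0),("scene",422,245,0),("scene",392,333,.0),("scene",453,265,0),("scene",401,200,.18)]:
    print(u,v,plane(n,u,v,z).round(3))
E
```

```text
292 312 [0.573 0.021 0.   ]
355 329 [0.464 0.001 0.   ]
422 245 [ 0.47 -0.27  0.  ]
392 333 [ 0.41  -0.021  0.   ]
453 265 [ 0.394 -0.241  0.   ]
401 200 [ 0.456 -0.119  0.18 ]
```

View pics/c0.png

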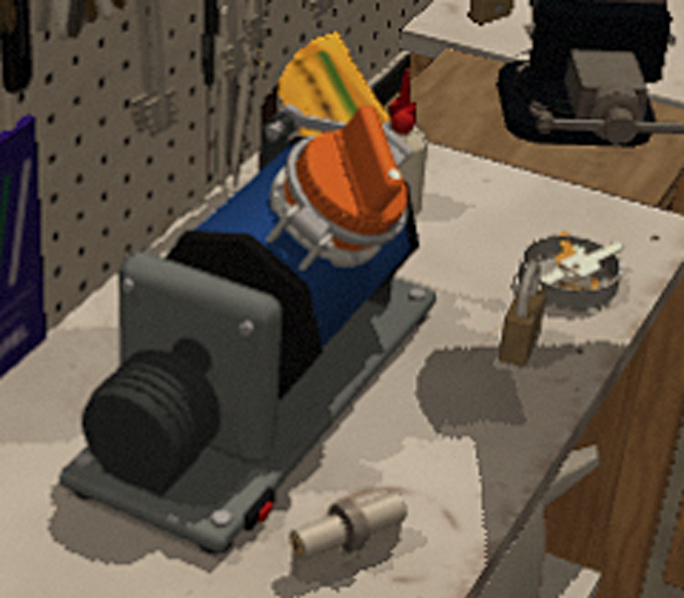

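The crop shows the cap leaning towards the robot, with its wing's white dot at crop (394,173). The red detent ball is behind it at the far end. Next I raise the arm and bring it over for a wrist view from above.

Emit:
jog_arm:
  rows:
    - [[-0.02,0.04,-0.03,0],[-0.025,0.045,-0.04,0],[-0.025,0.045,-0.04,0],[-0.025,0.045,-0.02,0],[-0.025,0.045,0,0],[-0.025,0.045,0,0],[-0.025,0.045,0,0],[-0.015,0.03,0,0],[-0.01,0.01,0,0],[0,0,0,0],[0,0,0,0]]
  claw: 0

```text
time_s: 1.48
tcp_pos: [0.2761, -0.1967, 0.4188]
ee_rot: [[-0.941, -0.34, -0.001], [-0.34, 0.941, 0.0], [0.001, 0.0, -1.0]]
wrist_force: [0.9, -0.4, -0.1]
gripper_width: 0.007
gripper_force: 0.0
```

```bash
python3 - <<'E'
from h import *
s=sense();print(s["tcp_pos"],s["joints"],s["ee_rot"]);print(camera_model("wrist")); snap("wrist","w0.png")
E
```

```text
[ 0.27606485 -0.19673787  0.41876129] [-7.34947567e+00 -1.21379586e+01 -1.99527444e+01  1.71631303e-03
 -8.22191302e+01 -6.27904593e+01] [[-9.40523602e-01 -3.39727840e-01 -5.90879091e-04]
 [-3.39727925e-01  9.40523756e-01  4.62866457e-05]
 [ 5.40010960e-04  2.44271810e-04 -9.99999824e-01]]
{'fovy': 61.69979332932779, 'cx': 318.95801490692435, 'cy': 238.10643792502995, 'k1': -0.06407297311366736, 'eye': array([ 0.20684272, -0.22198827,  0.50924493]), 'rotation': array([[-3.39080075e-01,  9.05630649e-01,  2.54672005e-01],
       [ 9.40757154e-01,  3.26181853e-01,  9.26357155e-02],
       [ 8.24356674e-04,  2.70995436e-01, -9.62580279e-01]])}
```

View pics/w0.png

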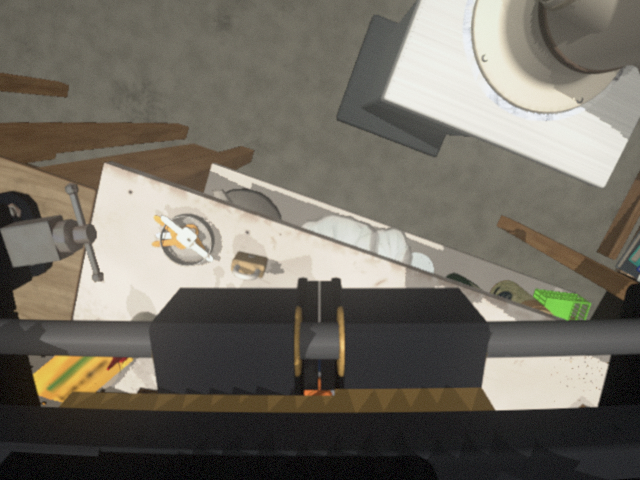

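The view is blocked by the gripper, so I turn the tool towards the wing direction and look from the −y side. The padlock is at about (250,265).

Emit:
jog_arm:
  rows:
    - [[-0.039,-0.023,0,0],[-0.039,-0.023,0,0],[-0.039,-0.023,0,0],[-0.039,-0.023,0,0],[-0.039,-0.023,0,0],[0,0,0,0.18],[0,0,0,0.18],[0,0,0,0.18],[0,0,0,0.18],[0,0,0,0.18],[0,0,0,0.18],[0,0,0,0.18],[0,0,0,0],[0,0,0,0]]

```text
time_s: 3.28
tcp_pos: [0.4986, -0.239, 0.4186]
ee_rot: [[-0.612, 0.791, -0.001], [0.791, 0.612, 0.0], [0.001, -0.001, -1.0]]
wrist_force: [-0.2, -0.9, -0.2]
gripper_width: 0.007
gripper_force: 0.0
```

```bash
python3 - <<'E'
from h import *
s=sense();print(s["tcp_pos"],s["joints"],s["ee_rot"]);print(camera_model("wrist")); snap("wrist","w1.png")
E
```

```text
[ 0.49859305 -0.23899308  0.41855791] [-8.81070181e+00  1.14190065e+01  3.37823416e+00  7.84005713e-04
 -8.20022067e+01 -1.33424214e+02] [[-6.12426732e-01  7.90527004e-01 -7.43349421e-04]
 [ 7.90527173e-01  6.12426958e-01  1.01506552e-04]
 [ 5.35490895e-04 -5.25472590e-04 -9.99999719e-01]]
{'fovy': 61.69979332932779, 'cx': 318.95801490692435, 'cy': 238.10643792502995, 'k1': -0.06407297311366736, 'eye': array([ 0.45382498, -0.18006871,  0.50907674]), 'rotation': array([[ 7.90909873e-01,  5.89235849e-01,  1.65114163e-01],
       [ 6.11932041e-01, -7.61192161e-01, -2.14768878e-01],
       [-8.65916174e-04,  2.70901473e-01, -9.62606691e-01]])}
```

View pics/w1.png

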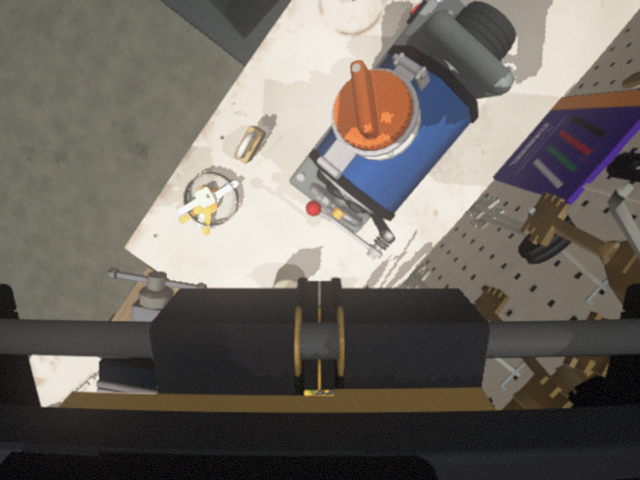

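The wrist view shows the strap tab at (333,158), the red ball at (314,208), the cap at (372,108), the wing running from (357,65) to (370,132), and the hinge near (410,72). The padlock is at (250,145).

```bash
python3 - <<'E'
from h import *
W=cv2.imread("pics/w1.png");S=cv2.imread("pics/scene0.png")
# wrist pose as captured
m={'fovy':61.69979332932779,'cx':318.95801490692435,'cy':238.10643792502995,'k1':-0.06407297311366736,'eye':np.array([0.45382498,-0.18006871,0.50907674]),'rotation':np.array([[0.790909873,0.589235849,0.165114163],[0.611932041,-0.761192161,-0.214768878],[-8.65916174e-04,0.270901473,-0.962606691]])}
def cen(im,box,f):
    x0,y0,x1,y1=box; h=im[y0:y1,x0:x1].astype(int); k=f(h[...,2],h[...,1],h[...,0]); v,u=np.nonzero(k)
    return (u.mean()+x0,v.mean()+y0,len(u)) if len(u) else None
red=lambda r,g,b:(r>110)&(g<50)&(b<60)
wht=lambda r,g,b:(r>170)&(g>150)&(b>120)
bw=cen(W,(295,190,330,225),red);bs=cen(S,(400,160,425,190),red)
ds=cen(S,(400,192,416,210),wht);dw=cen(W,(345,55,372,80),wht)
print("ball",bw,bs,"dot",dw,ds)
print("ball",tri(ray("w",*bw[:2],m),ray("scene",*bs[:2])))
if dw and ds: print("dot",tri(ray("w",*dw[:2],m),ray("scene",*ds[:2])))
for n,a,b,z in[("drum right edge",(395,212),(477,115),.11),("tab-hinge",(333,160),(410,72),.145)]:
    p,q=plane("w",*a,z,m),plane("w",*b,z,m);d=q-p;print(n,p,q,np.linalg.norm(d),np.degrees(np.arctan2(-d[0],d[1])))
print("base corner",plane("w",291,181,0.01,m), plane("w",418,10,0.01,m))
print("padlock",plane("w",250,145,0.03,m))
cv2.imwrite("pics/c1.png",cv2.resize(W[0:270,260:530],None,fx=2.2,fy=2.2,interpolation=cv2.INTER_CUBIC))
E
```

```text
ball None (np.float64(411.46875), np.float64(179.34375), 32) dot (np.float64(356.05541561712846), np.float64(63.659949622166245), 397) (np.float64(408.0), np.float64(200.5), 10)Traceback (most recent call last):
  File "<stdin>", line 13, in <module>
TypeError: 'NoneType' object is not subscriptable
```

```bash
cat > m1.py <<'E'
from h import *
m={'fovy':61.69979332932779,'cx':318.95801490692435,'cy':238.10643792502995,'k1':-0.06407297311366736,'eye':np.array([0.45382498,-0.18006871,0.50907674]),'rotation':np.array([[0.790909873,0.589235849,0.165114163],[0.611932041,-0.761192161,-0.214768878],[-8.65916174e-04,0.270901473,-0.962606691]])}
E
python3 - <<'E'
from m1 import *
W=cv2.imread("pics/w1.png")
h=W[195:222,300:328].astype(int);k=(h[...,2]>90)&(h[...,2]>2*h[...,1]);v,u=np.nonzero(k);bw=(u.mean()+300,v.mean()+195);print(bw,len(u))
print("ball",tri(ray("w",*bw,m),ray("scene",411.5,179.3)),plane("w",*bw,.12,m))
for n,a,b,z in[("drum right edge",(395,212),(477,115),.11),("tab-hinge",(333,160),(410,72),.145)]:
    p,q=plane("w",*a,z,m),plane("w",*b,z,m);d=q-p;print(n,p,q,np.linalg.norm(d),np.degrees(np.arctan2(-d[0],d[1])))
print("base corner",plane("w",291,181,0.01,m), plane("w",418,10,0.01,m))
print("padlock",plane("w",250,145,0.03,m))
print("dot",tri(ray("w",357,66,m),ray("scene",408,200.5)))
cv2.imwrite("pics/c1.png",cv2.resize(W[0:270,260:530],None,fx=2.2,fy=2.2,interpolation=cv2.INTER_CUBIC))
E
```

```text
(np.float64(312.9541984732824), np.float64(208.24427480916032)) 131
ball (array([ 0.49309576, -0.2414963 ,  0.1499235 ]), np.float64(0.0015818707008838622)) [ 0.49717111 -0.24631414  0.12      ]
drum right edge [ 0.56649476 -0.20004546  0.11      ] [ 0.5673191  -0.07830524  0.11      ] 0.12174300847458377 -0.38796289418617697
tab-hinge [ 0.48178971 -0.19619995  0.145     ] [ 0.4875695  -0.09710231  0.145     ] 0.0992660435137749 -3.33794530027322
base corner [ 0.46684344 -0.2543777   0.01      ] [ 0.46355608 -0.0092089   0.01      ]
padlock [ 0.4030792  -0.24687763  0.03      ]
dot (array([ 0.44862624, -0.12695027,  0.17785021]), np.float64(0.0015052400586727597))
```

View pics/c1.png

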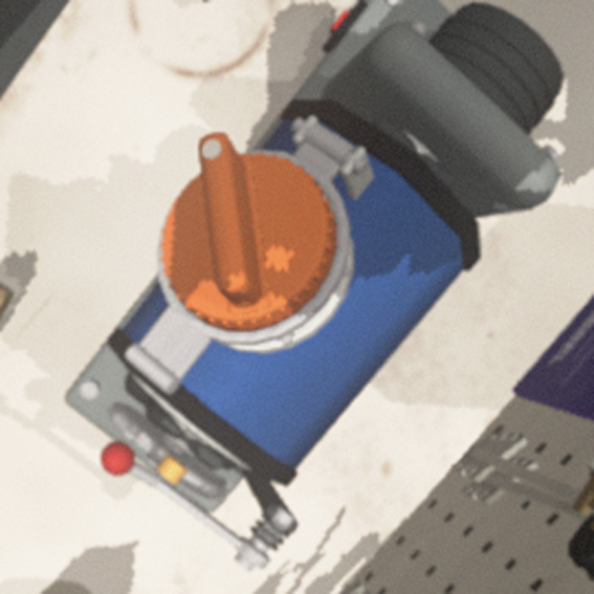

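```bash
python3 - <<'E'
from m1 import *
c=lambda x,y:(260+x/2.2,y/2.2)
for z in(.13,.14,.148,.155):
    p,q=plane("w",*c(153,367),z,m),plane("w",*c(333,157),z,m);d=q-p;print(z,p,q,np.linalg.norm(d),np.degrees(np.arctan2(-d[0],d[1])))
for z in(.15,.16,.17):print("captop",plane("w",*c(250,238),z,m))
print("wing ends",[plane("w",*c(*q),.18,m) for q in((211,148),(240,298))])
print("dot",tri(ray("w",*c(211,148),m),ray("scene",408,200.5)))
p,q=plane("w",*c(293,480),.1,m),plane("w",*c(478,262),.1,m);d=q-p;print("black plate outer corners",p,q,np.degrees(np.arctan2(-d[0],d[1])))
p,q=plane("w",*c(120,335),.1,m),plane("w",*c(290,105),.1,m);d=q-p;print("left corners",p,q,np.degrees(np.arctan2(-d[0],d[1])))
print("ball crop",proj("scene",[.4931,-.2415,.15]))
E
```

```text
0.13 [ 0.48429203 -0.20380109  0.13      ] [ 0.48956582 -0.09251627  0.13      ] 0.11140970949180017 -2.713218008480917
0.14 [ 0.48348831 -0.20317503  0.14      ] [ 0.48862298 -0.09482589  0.14      ] 0.10847073440480855 -2.713218008480945
0.148 [ 0.48284534 -0.20267418  0.148     ] [ 0.48786871 -0.09667359  0.148     ] 0.10611955433521525 -2.7132180084809328
0.155 [ 0.48228274 -0.20223594  0.155     ] [ 0.48720872 -0.09829033  0.155     ] 0.1040622717743211 -2.713218008480899
captop [ 0.48168345 -0.13999534  0.15      ]
captop [ 0.48090761 -0.14111135  0.16      ]
captop [ 0.48013177 -0.14222736  0.17      ]
wing ends [array([ 0.44927864, -0.12826159,  0.18      ]), array([ 0.48984333, -0.16174774,  0.18      ])]
dot (array([ 0.44878141, -0.12800545,  0.1772312 ]), np.float64(0.0009848951282611109))
black plate outer corners [ 0.57210719 -0.20673133  0.1       ] [ 0.57306022 -0.07846513  0.1       ] -0.4257071446673602
left corners [ 0.46591274 -0.20348491  0.1       ] [ 0.46392297 -0.08090376  0.1       ] 0.929958318600269
ball crop [411.05504075 179.20145569]
```

Two-view measurement puts the drum axis at x≈0.518 and the port at y≈−0.143. The yaw is about 0 and the lean is about −30°. The widths (108 mm drum, 109 mm strap) agree with the sizes given. Next I go to the pre-push position: closed fingers square to the cap, on its robot side.

Emit:
jog_arm:
  rows:
    - [[0,0,0,-0.182],[0,0,0,-0.182],[0,0,0,-0.182],[0,0,0,-0.182],[0,0,0,-0.182],[0.025,0.03,0,0],[0.03,0.04,0,0],[0.021,0.026,0.02,0],[0,0,0.05,0],[0,0,0.05,0],[0,0,0.05,0],[0,0,0.035,0],[0,0,0.015,0],[0,0,0,0],[0,0,0,0]]

```text
time_s: 5.2
tcp_pos: [0.4237, -0.1422, 0.1998]
ee_rot: [[-1.0, 0.002, 0.002], [0.002, 1.0, -0.0], [-0.002, -0.0, -1.0]]
wrist_force: [0.1, 0.4, -0.3]
gripper_width: 0.005
gripper_force: 0.0
```

Emit:
jog_arm:
  rows:
    - [[-0.005,0,0,0],[-0.004,0,0,0],[-0.003,0,0,0],[-0.002,0,0,0],[-0.001,0,0,0],[-0.003,0,-0.0036,0],[-0.0033,0,-0.0035,0],[-0.0035,0,-0.0033,0],[-0.0036,0,-0.0031,0],[-0.0038,0,-0.0029,0],[-0.0039,0,-0.0027,0],[-0.0041,0,-0.0025,0],[0,0,0,0],[0,0,0,0]]

```text
time_s: 6.95
tcp_pos: [0.4632, -0.1424, 0.2206]
ee_rot: [[-1.0, 0.003, 0.0], [0.003, 1.0, -0.0], [-0.0, -0.0, -1.0]]
wrist_force: [-2.5, -0.8, 1.1]
gripper_width: 0.004
gripper_force: 1.1
```

```bash
cat >> h.py <<'E'
def ballz():
    S=capture("scene").astype(int);h=S[160:195,400:425];k=(h[...,0]>110)&(h[...,1]<50)&(h[...,2]<60);v,u=np.nonzero(k);return (u.mean()+400,v.mean()+160,len(u)) if len(u) else None
E
python3 - <<'E'
from h import *
print(ballz()); im=snap("scene","s1.png")
cv2.imwrite("pics/s1c.png",cv2.resize(im[140:300,330:490,::-1],None,fx=3.5,fy=3.5,interpolation=cv2.INTER_CUBIC))
print(sense()["wrist_force"],sense()["tcp_pos"])
for z in(.15,.142):print(proj("scene",[.4931,-.2415,z]))
E
```

```text
None
[-2.82384091 -1.12934203  1.57223363] [ 0.46324402 -0.1423091   0.22057376]
[411.05504075 179.20145569]
[410.68552555 183.18890192]
```

View pics/s1c.png

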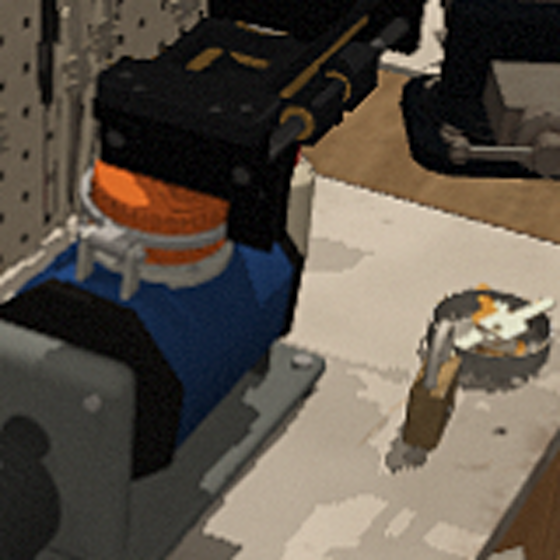

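The drum has rolled to about −8° and the ball is hidden by the gripper. I continue in small steps and watch the force.

Emit:
jog_arm:
  rows:
    - [[-0.0021,0,-0.001,0],[-0.0021,0,-0.001,0],[-0.002,0,-0.0008,0],[0,0,0,0]]

```text
time_s: 7.55
tcp_pos: [0.4692, -0.1422, 0.2231]
ee_rot: [[-1.0, 0.003, -0.001], [0.003, 1.0, 0.0], [0.001, 0.0, -1.0]]
wrist_force: [-2.9, -0.6, 1.2]
gripper_width: 0.007
gripper_force: 1.4
```

Emit:
jog_arm:
  rows:
    - [[-0.0015,0,-0.0005,0],[0,0,0,0]]

```text
time_s: 7.8
tcp_pos: [0.4697, -0.1422, 0.2233]
ee_rot: [[-1.0, 0.004, -0.003], [0.004, 1.0, 0.0], [0.003, 0.0, -1.0]]
wrist_force: [-6.4, 0.7, 1.7]
gripper_width: 0.003
gripper_force: 2.5
```

Emit:
jog_arm:
  rows:
    - [[-0.0015,0,-0.0005,0],[0,0,0,0]]

```text
time_s: 8.05
tcp_pos: [0.4703, -0.1423, 0.2235]
ee_rot: [[-1.0, 0.004, -0.006], [0.004, 1.0, 0.001], [0.006, 0.001, -1.0]]
wrist_force: [-7.2, 0.6, 1.9]
gripper_width: 0.003
gripper_force: 3.4
```

Emit:
jog_arm:
  rows:
    - [[0.01,0,0,0],[0.02,0,0,0],[0,0,-0.05,0],[0,0,-0.055,0],[0,0,-0.055,0],[-0.03,-0.05,-0.035,0],[-0.03,-0.045,0,0],[0,0,0,0.182],[0,0,0,0.182],[0,0,0,0.182],[0,0,0,0.182],[0,0,0,0.182],[0,0,0,0],[0,0,0,0]]
  claw: 1

```text
time_s: 9.8
tcp_pos: [0.5, -0.2333, 0.4168]
ee_rot: [[-0.613, 0.79, 0.002], [0.79, 0.613, -0.0], [-0.001, 0.001, -1.0]]
wrist_force: [0.8, 0.2, 0.5]
gripper_width: 0.998
gripper_force: 0.0
```

```bash
python3 - <<'E'
from h import *
import pickle
m=camera_model("wrist");im=snap("wrist","w2.png");pickle.dump(m,open("m2.pkl","wb"));print(sense()["tcp_pos"],m["eye"])
b=ballz();print("ball scene",b)
h=im[185:235,290:350].astype(int);k=(h[...,0]>90)&(h[...,0]>2*h[...,1]);v,u=np.nonzero(k)
if b and len(u): print(u.mean()+290,v.mean()+185,tri(ray("w",u.mean()+290,v.mean()+185,m),ray("scene",*b[:2])))
cv2.imwrite("pics/c2.png",cv2.resize(im[0:270,260:530,::-1],None,fx=2.2,fy=2.2,interpolation=cv2.INTER_CUBIC))
E
```

```text
[ 0.49988885 -0.23335368  0.41677144] [ 0.45489318 -0.17443345  0.50720862]
ball scene (np.float64(411.70588235294116), np.float64(182.5), 34)
306.38655462184875 208.5966386554622 (array([ 0.49132088, -0.24045423,  0.14444965]), np.float64(0.0008481767078271729))
```

View pics/c2.png

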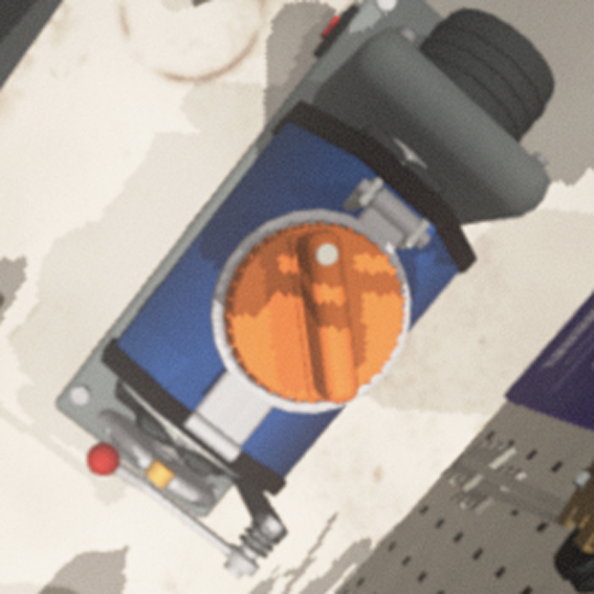

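The ball has dropped by about 5.5 mm. Now I check the roll angle from the dot, hinge and lip.

```bash
python3 - <<'E'
from h import *
import pickle
m=pickle.load(open("m2.pkl","rb")); c=lambda x,y:(260+x/2.2,y/2.2)
S=capture("scene"); h=S[160:215,370:415].astype(int);k=(h.min(-1)>165);v,u=np.nonzero(k);print("white scene",len(u),u.mean()+370 if len(u) else 0,v.mean()+160 if len(u) else 0, np.c_[u+370,v+160][:12].tolist())
for n,p,z in[("dot",(327,254),.198),("wing end-",(340,394),.198),("wing end+",(319,236),.198),("hingeL",(370,188),.157),("hingeR",(424,240),.157),("lip",(217,431),.157),("ring",(311,311),.165)]:print(n,plane("w",*c(*p),z,m).round(4))
p,q=plane("w",*c(278,490),.1,m),plane("w",*c(473,268),.1,m);print(p,q)
p,q=plane("w",*c(105,347),.1,m),plane("w",*c(295,105),.1,m);print(p,q)
hs=lambda P:proj("scene",P)
print(hs([.5,-.124,.198]))
E
```

```text
white scene 1 394.0 179.0 [[394, 179]]
dot [ 0.5034 -0.1279  0.198 ]
wing end- [ 0.5381 -0.1609  0.198 ]
wing end+ [ 0.4975 -0.1252  0.198 ]
hingeL [ 0.5069 -0.0933  0.157 ]
hingeR [ 0.5358 -0.0946  0.157 ]
lip [ 0.5199 -0.2008  0.157 ]
ring [ 0.5175 -0.1426  0.165 ]
[ 0.57128646 -0.20912978  0.1       ] [ 0.57454543 -0.07662827  0.1       ]
[ 0.46585353 -0.2063461   0.1       ] [ 0.46751959 -0.07456499  0.1       ]
[378.08573847 181.40483912]
```

The dot, hinge and lip put the drum at about 0° (±1°), with the cap axis at (0.517, −0.143). The 7 N push that would not move it further fits the notch. Next I straddle the wing with open fingers.

Emit:
jog_arm:
  rows:
    - [[0,0,0,-0.09],[0.018,0.025,0,0],[0.018,0.025,0,0],[0.018,0.024,0.02,0],[0,0,0.05,0],[0,0,0.05,0],[0,0,0.035,0],[0,0,0.014,0],[0,0,0,0],[0,0,0,0]]

```text
time_s: 11.2
tcp_pos: [0.5182, -0.1436, 0.2493]
ee_rot: [[-0.68, 0.733, 0.003], [0.733, 0.68, -0.0], [-0.003, 0.002, -1.0]]
wrist_force: [-0.2, -0.3, 1.3]
gripper_width: 0.995
gripper_force: 0.0
```

Emit:
jog_arm:
  rows:
    - [[0.001,-0.001,0.004,0],[0,0,0,0],[0,0,0,0],[0,0,0,0],[0,0,0,0],[0,0,0,0],[0,0,0,0]]
  claw: 0

```text
time_s: 12.08
tcp_pos: [0.5158, -0.1434, 0.2435]
ee_rot: [[-0.68, 0.733, 0.0], [0.733, 0.68, 0.0], [0.0, 0.0, -1.0]]
wrist_force: [1.0, -0.2, -0.2]
gripper_width: 0.29
gripper_force: 0.0
```

Still closing.

Emit:
jog_arm:
  rows:
    - [[0,0,0,0],[0,0,0,0],[0,0,0,0],[0,0,0,0]]

```text
time_s: 12.58
tcp_pos: [0.517, -0.142, 0.2435]
ee_rot: [[-0.681, 0.733, 0.003], [0.733, 0.681, 0.002], [-0.001, 0.004, -1.0]]
wrist_force: [2.6, 5.1, -0.3]
gripper_width: 0.137
gripper_force: 30.0
```

Emit:
jog_arm:
  rows:
    - [[0.0004,0.0018,0,0],[0,0,-0.0003,-0.15],[0,0,-0.0003,-0.17],[0,0,-0.0003,-0.17],[0,0,0,0]]

```text
time_s: 13.2
tcp_pos: [0.517, -0.1421, 0.2443]
ee_rot: [[-0.944, 0.329, 0.0], [0.329, 0.944, -0.0], [-0.0, -0.0, -1.0]]
wrist_force: [1.4, 0.5, -2.0]
gripper_width: 0.135
gripper_force: 30.0
```

Emit:
jog_arm:
  rows:
    - [[0,0,-0.0003,-0.17],[0,0,-0.0003,-0.17],[0,0,-0.0003,-0.17],[0,0,-0.0003,-0.17],[0,0,-0.0003,-0.17],[0,0,-0.0003,-0.17],[0,0,0,0]]

```text
time_s: 14.08
tcp_pos: [0.5171, -0.143, 0.2464]
ee_rot: [[-0.775, -0.632, 0.001], [-0.632, 0.775, -0.002], [0.001, -0.002, -1.0]]
wrist_force: [1.9, -4.9, -2.6]
gripper_width: 0.134
gripper_force: 30.0
```

Emit:
jog_arm:
  rows:
    - [[0,0,-0.0003,-0.17],[0,0,-0.0003,-0.17],[0,0,-0.0003,-0.17],[0,0,-0.0003,-0.17],[0,0,-0.0003,-0.17],[0,0,0,-0.03],[0,0,0,0],[0,0,0,0]]

```text
time_s: 15.08
tcp_pos: [0.5179, -0.1433, 0.2482]
ee_rot: [[-0.008, -1.0, 0.003], [-1.0, 0.008, -0.003], [0.003, -0.003, -1.0]]
wrist_force: [3.4, -5.7, -1.9]
gripper_width: 0.133
gripper_force: 30.0
```

```bash
python3 -c "
from h import *
s=sense();print(s['tcp_pos'],s['ee_rot'][:,1],s['wrist_force'],s['moment'],s['joints'])"
```

```text
[ 0.51788393 -0.14325838  0.24820102] [-0.99996231  0.00824387 -0.00272511] [ 3.36549082 -5.71892066 -1.90187157] [-1.97926359 -1.01354384 -0.10324671] [  1.91215735  15.6212606  -15.83557431   0.18748645 -58.39367815
  -2.48276176]
```

Emit:
jog_arm:
  rows:
    - [[0,0,0,0],[0,0,0,0],[0,0,0,0],[0,0,-0.02,0],[0,0,-0.03,0],[0.03,-0.001,0,0],[0.03,0,0,0],[0,0,0,0],[0,0,0,0]]
  claw: 0.8

```text
time_s: 16.2
tcp_pos: [0.5174, -0.2016, 0.2976]
ee_rot: [[-0.004, -1.0, -0.001], [-1.0, 0.004, 0.0], [-0.0, 0.001, -1.0]]
wrist_force: [-0.5, 0.6, -0.1]
gripper_width: 0.801
gripper_force: 0.0
```

```bash
python3 - <<'E'
from h import *
im=snap("scene","s3.png");s=sense();print(s["tcp_pos"],s["wrist_force"])
print(ballz())
a=cv2.resize(im[140:280,330:470,::-1],None,fx=4,fy=4,interpolation=cv2.INTER_CUBIC)
cv2.imwrite("pics/s3c.png",a)
E
```

```text
[ 0.51751994 -0.2012988   0.2976314 ] [-0.96251233  0.16274895  0.13094267]
(np.float64(412.03333333333336), np.float64(182.06666666666666), 30)
```

View pics/s3c.png

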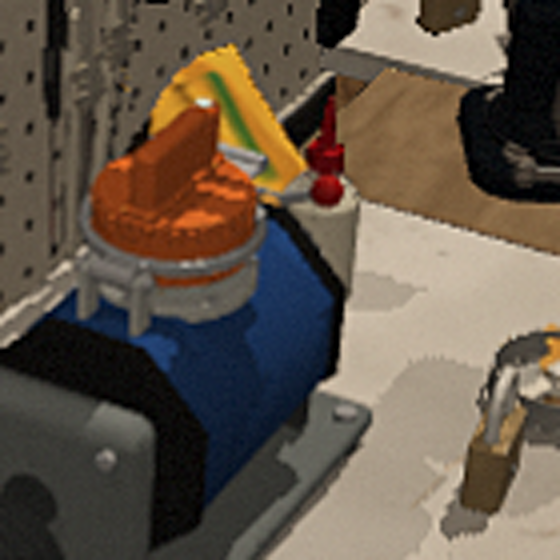

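The cap has turned: the wing lies along the strap with its dot at the far end. The ball, at crop (327,188), is clearly lower, so the drum is in the notch. Next I descend onto the lip.

Emit:
jog_arm:
  rows:
    - [[0.0015,-0.0015,0.03,0],[0,0,0.03,0],[0,0,0.015,0],[0,0,0.006,0],[0,0,0,0]]
  claw: 0.8

```text
time_s: 16.92
tcp_pos: [0.5195, -0.2033, 0.2172]
ee_rot: [[-0.003, -1.0, 0.001], [-1.0, 0.003, -0.0], [0.0, -0.001, -1.0]]
wrist_force: [-0.1, 0.5, 0.5]
gripper_width: 0.798
gripper_force: 0.0
```

Emit:
jog_arm:
  rows:
    - [[0,0,0,0],[0,0,0,0],[0,0,0,0],[0,0,0,0],[0,0,0,0],[0,0,0,0],[0,0,0,0]]
  claw: 0

```text
time_s: 17.8
tcp_pos: [0.5185, -0.2034, 0.2165]
ee_rot: [[-0.004, -1.0, -0.002], [-1.0, 0.004, 0.0], [-0.0, 0.002, -1.0]]
wrist_force: [-1.9, -0.4, 0.6]
gripper_width: 0.268
gripper_force: 30.0
```

The lip is gripped at 23.3 mm, which matches its width. Before swinging it, I check the clearance to the pegboard hooks.

```bash
python3 - <<'E'
from h import *
print("book foot",plane("scene",243,293,0),plane("scene",283,258,0))
for P in([.615,-.05,.31],[.615,-.05,.37],[.615,-.2,.3],[.615,-.0,.31]):print(P,proj("scene",P),proj("side",P))
# hook tip pixels
for uv in((283,166),(262,142),(300,118),(238,180),(187,77)):
    e,w=ray("scene",*uv);t=(.66-e[0])/w[0];print(uv,"at x=.66",e+t*w)
E
```

```text
book foot [0.67218608 0.02551241 0.        ] [ 0.67266699 -0.09421499  0.        ]
[0.615, -0.05, 0.31] [288.64752844 114.87208004] [278.74071043 131.8411637 ]
[0.615, -0.05, 0.37] [287.16406939  74.90898862] [278.04776092  98.32332742]
[0.615, -0.2, 0.3] [340.74363626  91.13213459] [314.06279242 122.40649228]
[0.615, -0.0, 0.31] [268.20539408 126.53603231] [264.95878366 137.48260965]
(283, 166) at x=.66 [ 0.66       -0.09084577  0.19627587]
(262, 142) at x=.66 [ 0.66       -0.03981533  0.25979074]
(300, 118) at x=.66 [ 0.66       -0.14414681  0.26222298]
(238, 180) at x=.66 [0.66       0.02320694 0.22278192]
(187, 77) at x=.66 [0.66       0.09906078 0.40260831]
```

Emit:
jog_arm:
  rows:
    - [[-0.0004,0,-0.0093,0],[-0.0012,0,-0.0093,0],[-0.002,0,-0.0091,0],[-0.0028,0,-0.0089,0],[0,0,0,0]]

```text
time_s: 18.42
tcp_pos: [0.5188, -0.1961, 0.254]
ee_rot: [[-0.004, -1.0, -0.0], [-1.0, 0.004, 0.001], [-0.001, 0.0, -1.0]]
wrist_force: [-2.7, 4.5, -2.8]
gripper_width: 0.266
gripper_force: 30.0
```

Emit:
jog_arm:
  rows:
    - [[-0.0036,0,-0.0086,0],[-0.0043,0,-0.0083,0],[-0.005,0,-0.0079,0],[-0.0057,0,-0.0074,0],[0,0,0,0]]

```text
time_s: 19.05
tcp_pos: [0.5191, -0.1775, 0.2861]
ee_rot: [[-0.003, -1.0, 0.0], [-1.0, 0.003, 0.001], [-0.001, -0.0, -1.0]]
wrist_force: [-2.7, 4.6, -5.4]
gripper_width: 0.268
gripper_force: 30.0
```

Emit:
jog_arm:
  rows:
    - [[-0.0063,0,-0.0069,0],[-0.0069,0,-0.0063,0],[-0.0074,0,-0.0057,0],[0,0,0,0]]

```text
time_s: 19.55
tcp_pos: [0.5193, -0.1569, 0.3049]
ee_rot: [[-0.003, -1.0, 0.0], [-1.0, 0.003, 0.0], [-0.0, -0.0, -1.0]]
wrist_force: [-2.0, 3.6, -7.0]
gripper_width: 0.266
gripper_force: 30.0
```

The strap is at about 56°. Pegboard clearance with the wide body is uncertain, so I release, turn the narrow side to the board, and push the lip the rest of the way with closed fingers.

Emit:
jog_arm:
  rows:
    - [[0,0,0,0],[0,0,0,0],[0,0,0,0],[0.02,0,0,0],[0.025,0,0,0],[0,0,0,0]]
  claw: 0.8

```text
time_s: 20.3
tcp_pos: [0.5194, -0.2042, 0.3049]
ee_rot: [[-0.006, -1.0, 0.001], [-1.0, 0.006, -0.001], [0.001, -0.001, -1.0]]
wrist_force: [-0.0, 0.5, 0.4]
gripper_width: 0.786
gripper_force: 0.0
```

Emit:
jog_arm:
  rows:
    - [[0,0,0,0.1745],[0,0,0,0.1745],[0,0,0,0.1745],[0,0,0,0.1745],[0,0,0,0.1745],[0,0,0,0.1745],[0,0,0,0.1745],[0,0,0,0.1745],[0,0,0,0.1745],[0,0,0,0],[0,0,0,0]]
  claw: 0

```text
time_s: 21.68
tcp_pos: [0.5193, -0.2026, 0.3047]
ee_rot: [[-1.0, 0.001, 0.001], [0.001, 1.0, -0.0], [-0.001, -0.0, -1.0]]
wrist_force: [0.2, 0.5, 0.4]
gripper_width: 0.009
gripper_force: 0.0
```

```bash
python3 - <<'E'
from h import *
im=snap("scene","s4.png");s=sense();print(s["tcp_pos"],s["ee_rot"][:,1],s["wrist_force"],s["gripper_width"])
h=im[90:240,330:430].astype(int);k=(h[...,0]>140)&(h[...,1]<.62*h[...,0])&(h[...,1]>.25*h[...,0])&(h[...,2]<60);v,u=np.nonzero(k);print("orange",len(u),u.min()+330,u.max()+330,v.min()+90,v.max()+90)
# lip expected pixel at 55deg
import math
for t in(0,40,56,60):
    a=math.radians(t);print(t,proj("scene",[.5195,-.0945-.107*math.cos(a),.157+.107*math.sin(a)]))
r=im[165:200,400:425].astype(int);k=(r[...,0]>90)&(r[...,0]>2.5*r[...,1]);print("red rows",[(165+i,int(x)) for i,x in enumerate(k.sum(1)) if x])
E
```

```text
[ 0.51921176 -0.20262383  0.30458048] [ 1.48950741e-03  9.99998881e-01 -1.41683179e-04] [ 0.29383148 -0.52000812  0.06391348] 0.005332953438300874
orange 480 345 408 157 195
0 [387.67007315 181.11462289]
40 [383.21971133 150.19300195]
56 [377.51320749 143.89461414]
60 [375.76532769 143.04301047]
red rows [(175, 2), (176, 4), (177, 5), (178, 5), (183, 2), (184, 4), (185, 6), (186, 7), (187, 7), (188, 5)]
```

Emit:
jog_arm:
  rows:
    - [[0,0.015,0,0],[0,0.01,0,0],[0,0.003,0,0],[0,0.008,-0.0049,0],[0,0.0084,-0.0042,0],[0,0.0087,-0.0034,0],[0,0,0,0]]

```text
time_s: 22.6
tcp_pos: [0.5195, -0.1489, 0.3174]
ee_rot: [[-1.0, 0.003, 0.002], [0.003, 1.0, 0.001], [-0.002, 0.001, -1.0]]
wrist_force: [-0.8, 0.3, -0.5]
gripper_width: 0.005
gripper_force: 0.0
```

Emit:
jog_arm:
  rows:
    - [[0,0.009,-0.0026,0],[0,0.0092,-0.0019,0],[0,0.0093,-0.0011,0],[0,0.0093,-0.0002,0],[0,0.0093,0.0006,0],[0,0.0092,0.0014,0],[0,0,0,0]]

```text
time_s: 23.48
tcp_pos: [0.5194, -0.0935, 0.3202]
ee_rot: [[-1.0, 0.003, -0.001], [0.003, 1.0, 0.001], [0.001, 0.001, -1.0]]
wrist_force: [0.8, -1.0, 0.2]
gripper_width: 0.006
gripper_force: 0.0
```

Emit:
jog_arm:
  rows:
    - [[0,0.0091,0.0022,0],[0,0.0089,0.003,0],[0,0.008,0.0035,0],[0,0,0,0]]

```text
time_s: 23.98
tcp_pos: [0.5194, -0.0676, 0.3114]
ee_rot: [[-1.0, 0.003, -0.001], [0.003, 1.0, 0.0], [0.001, 0.0, -1.0]]
wrist_force: [-0.3, -0.6, 0.5]
gripper_width: 0.007
gripper_force: 0.0
```

Emit:
jog_arm:
  rows:
    - [[0,0.002,0.001,0],[0,0.002,0.001,0],[0,0,0,0]]

```text
time_s: 24.35
tcp_pos: [0.5196, -0.0659, 0.3109]
ee_rot: [[-1.0, 0.004, -0.0], [0.004, 1.0, -0.003], [0.0, -0.003, -1.0]]
wrist_force: [0.6, -5.0, 2.2]
gripper_width: 0.005
gripper_force: 3.4
```

```bash
python3 - <<'E'
from h import *
im=snap("scene","s5.png");s=sense();print(s["tcp_pos"],s["wrist_force"])
cv2.imwrite("pics/s5c.png",cv2.resize(im[90:280,310:470,::-1],None,fx=3.1,fy=3.1,interpolation=cv2.INTER_CUBIC))
E
```

```text
[ 0.51955076 -0.06591724  0.31092402] [-0.13314871 -5.99825775  3.25374501]
```

View pics/s5c.png

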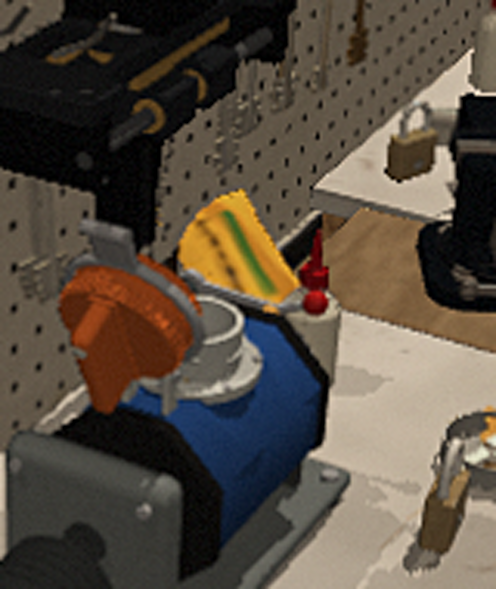

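The port is open and the strap is back, with 6 N of resistance from its stop. The ball, at crop (315,301), is still low. I press slightly more, then retreat.

Emit:
jog_arm:
  rows:
    - [[0,0.002,0.001,0],[0,0.001,0,0],[0,0,0,0],[0,-0.01,0,0],[0,-0.03,0,0],[0,-0.04,-0.03,0],[0,-0.04,-0.04,0],[0.04,0,-0.03,0],[0,0,0,0],[0,0,0,0]]

```text
time_s: 25.65
tcp_pos: [0.4792, -0.1809, 0.4083]
ee_rot: [[-1.0, 0.004, -0.0], [0.004, 1.0, 0.001], [0.0, 0.001, -1.0]]
wrist_force: [-0.6, -0.2, -0.6]
gripper_width: 0.005
gripper_force: 0.0
```

```bash
python3 - <<'E'
from h import *
im=snap("scene","s6.png");a=cv2.imread("pics/s5.png")[...,::-1].astype(int);s=sense();print(s["time_s"],s["tcp_pos"],s["wrist_force"])
def st(im):
    h=im[160:240,310:380].astype(int);k=(h[...,0]>120)&(h[...,1]<.62*h[...,0])&(h[...,2]<70);v,u=np.nonzero(k);r=im[165:200,400:425].astype(int);q=(r[...,0]>90)&(r[...,0]>2.5*r[...,1]);y,_=np.nonzero(q);return len(u),u.mean()+310,v.mean()+160,y[y>17].mean()+165
print(st(a),st(im))
W=cv2.imread("pics/scene0.png")[...,::-1].astype(int)
for b in((440,225,470,272),(365,305,418,348)):
    x0,y0,x1,y1=b;print("loose item diff",np.abs(W[y0:y1,x0:x1]-im[y0:y1,x0:x1].astype(int)).mean())
E
```

```text
25.7 [ 0.47934904 -0.18076934  0.40770612] [-0.27060084 -0.83840472  0.33766119]
(415, np.float64(348.9590361445783), np.float64(186.21927710843374), np.float64(186.06060606060606)) (359, np.float64(347.6100278551532), np.float64(185.52646239554318), np.float64(186.0))
loose item diff 15.896690307328605
loose item diff 4.773584905660377
```

```bash
python3 -c "
from station import *
print(finish_job())"
```

```text
the job is handed in; nothing more can be done
None
```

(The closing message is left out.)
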